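# Show the red popper to the demonstration camera

### The arm

A 6-joint arm with a two-finger parallel gripper is mounted at the origin on the work surface. World frame = base frame: x ahead of the robot, y to its left, z up, the work surface at z = 0. Lengths are in m, angles in rad, forces in N, time in s.
With the tool pointing down it reaches from about 0.25 to 0.775 m from the base axis. Payload 4 kg.
Tool frame: the origin (TCP) lies at the very end of the fingers, on their centre line; the grasp point (between the pads) lies 19 mm behind it; z points along the fingers, y is the line along which they close (so a half turn about z gives the same grasp; the last joint's range is limited). The gripper opens to 94 mm and grips with 3 to 60 N. Pads are 16 mm wide; open, the fingers measure 119 mm over their backs; the gripper's body (75 mm by 177 mm) begins 78 mm behind the grasp point.
Start: joints at [-1.255, 0.087, 1.371, -0, 1.684, -0.103], TCP at [0.224, -0.502, 0.206] pointing down, gripper open.
Joint ranges: [-3.1, 3.1], [-0.76, 2.03], [0.27, 2.55], [-1.08, 4.22], [0.17, 2.65], [-2.57, 2.57]. Speed limits (rad/s): [2.79, 2.79, 3.14, 3.14, 3.14, 3.14].

### API

Orientations are given as [roll, pitch, yaw] about the fixed x, y, z axes, in that order (R = Rz(yaw) Ry(pitch) Rx(roll)).
In Python, from bench import robot, vision gives the robot as it stands.
- The arm moves only by the shell command python3 -m crank 'ROWS'. ROWS is JSON, a list of rows, each a list of 3 entries, a list of its own where there are three numbers: the closure, from 0 (fully open) to 1 (shut), then the shift along the tool's x, y, z in m, then the turn, a rotation vector about the tool's x, y, z in degrees. A call has 1 to 8 rows; each row shifts and turns the commanded pose from where the row before left it, along the tool's axes as they then stand; what a row does not reach is not made up. A row lasts 1/10 s, in which the tool goes at most 50 mm and 8.59 degrees, less where a joint would pass 70% of its speed; a pose out of reach is approached as far as the arm can. A call with a gripper value outside its range is refused whole. The fingers move at their own pace and stop on an object; the grip force is fixed at half the most. Time passes only in rows, so rows that do not move let the fingers close. It gives the time, the measured TCP pose, the force, the opening and the grip force at its end, in the units of the state.
- robot.get_obs(): the state, without advancing time (a new reading comes with each control period).
- vision.snapshot(name): name is "side" or "top"; returns a dict with "color" (400x640x3 uint8, red, green, blue), "z_map" (400x640 float32, m along the optical axis (not along the pixel's ray), 0 where there is no reading), "fx", "fy", "cx", "cy" (pixels), "R" (3x3) and "t" (3): a world point X has camera coordinates R X + t. Camera axes: x right, y down, z forward; pixel columns grow to the right and rows downward; lengths in m; the calibration is good to about 2 mm. A picture is of the moment at which its call begins.
- robot.close_job(): hands the job in; it is judged then, once.
The state is a dict: "time": time; "joint_positions": joint angles; "qvel": joint speeds; "joint_torque": joint torques, N m; "tool_pos": TCP position; "ee_rot": TCP orientation; "wrist_force": force on the tool from outside, world axes, zero at the start; "wrist_torque": the same for the moment, N m; "width": finger opening in m; "finger_force": force on a finger pad.
Only numpy, scipy, OpenCV 4.12 (cv2) and the standard library are available. Lean on these libraries where they do the work, as an engineer would, in place of code of your own. Each camera call takes 0.05 s, during which the arm holds its last target. There are 200 camera calls.

### The job

Lift the clear lid off the drying box by its knob and set it down gently, flat on the bench. Then take the red popper body out and hold it up to the demonstration camera: its middle straight in front of the lens, at lens height, 130 mm from the front of the lens, level and side-on, its nose to the left in the camera's picture. Finish while still holding it there; do not drop anything or touch the camera, and leave everything else where it is.

Things in the scene. Friction and masses are not known exactly. Their poses are not given: they have to be found in the camera images.
- drybox: Fixed open plywood box, outside 152 (its x) x 182 (y) x 64 mm high, walls and floor 6 mm. Origin: centre of the underside, z up. Two low rails with V-notches cross it at x = +32 and -40 mm; nothing stands between them. In the notches lie two poppers along the box's x, noses to its +x, axes 42 mm above the bench, at y = +35 and y = -35 mm; which is where varies.
- lid: Loose lid, 170 g: clear plate 152 x 182 x 4 mm, grey strips 5 mm deep below it sit in the box mouth with 4 mm play. Origin: centre of the plate's underside, z up; 64 mm above the bench when closed, 5 mm when flat on the bench. Dark wooden knob at the centre: 27 mm in diameter from 18 to 40 mm above the origin, top at 44 mm. Free bench for it: right of the box (-y), a little nearer the robot.
- popper_red: Popper fishing-lure body, 35 g, red with white nose and tail band, yellow eyes: 100 mm long, round, no hooks. Origin: on its axis, halfway along; x runs along it to the nose. Diameter 26 mm from x = -22 mm to the flat nose at +50 mm; tail 18 mm in diameter from x = -50 to -32 mm. Lies in one of the two places of the drying box.
- nose (a point): Centre of the flat nose face of the red popper body, 50 mm from its origin along its x; same axes as popper_red.
- popper_yellow: The other popper body, yellow with a green nose and tail band, same size, shape and axes; it stays in its notches in the drying box.
- lens (a point): Centre of the front face of the demonstration camera's lens (grey box 62 mm wide, 48 mm high, black barrel 32 to 38 mm in diameter, on a column stand at the left). It looks level along the point's -x; z is up; in its picture +y is right and -y is left. Place, direction and height vary.
- focus (a point): The point in the air where the middle of the popper body must be: 130 mm straight in front of the lens, at lens height (about 180 to 250 mm above the bench). Same axes as lens: -x is the line of sight, -y is left in the picture.
- camstand: Stand of the demonstration camera, fixed: dark base 130 x 100 x 12 mm, steel column 16 mm in diameter, 320 mm high, at +20 mm along its x; the camera is clamped to it, lens front 98 mm from the origin along -x. Origin: centre of the base's underside; axes as lens.
- spool: Spool of red thread, black flanges, 32 mm in diameter, 40 mm high, standing on the bench. Origin: centre of its underside.
- scissors: Small tying scissors with brass finger rings, 110 mm long (along x), 65 mm over the rings, 6 mm high, lying on the bench. Origin: at the middle, on the bench. Beyond them, at the far edge of the bench (more than 0.75 m from the robot), stands a fixed fly-tying vise, 210 mm high.
- cup: Empty clear plastic cup, 72 mm in diameter at the rim, 42 mm high. Origin: centre of its underside.
There are look-alikes about, which are no part of the job. There is more than one size of the lid; the job needs the smaller. Of the things that look like the drybox, take the one that is nearest to the robot's base at the start.

How it is judged:
By the outcome, as a careful person would: the job done as asked, in the order asked, and still so for the second after the job is handed in, while the arm keeps its last pose, push and grip.
It also fails if it takes over 61 s, if anything falls off the work surface, if the arm or the gripper's body presses on something with over 40 N, if the wrist force passes 120 N, or if a joint passes its speed limit or range.

## Working session

There is one attempt and no reset: what is moved stays moved. The work goes in short steps, Python scripts to look and compute and a shell command to move; the robot and the scene stay as the last step left them, time stands still between calls to the robot, and variables do not carry over. Pictures are saved under pics/ and viewed, at most 10 in all, crops included, and the job is handed in when it is done.

```bash
mkdir -p pics; ls; cat > h.py <<'E'
import numpy as np, cv2
from bench import robot, vision
def snap(n):
    s=vision.snapshot(n); s['R']=np.array(s['R']); s['t']=np.array(s['t']); return s
def save(s,name): cv2.imwrite('pics/'+name,cv2.cvtColor(s['color'],cv2.COLOR_RGB2BGR))
def ray(s,u,v):
    d=s['R'].T@np.array([(u-s['cx'])/s['fx'],(v-s['cy'])/s['fy'],1]); return -s['R'].T@s['t'],d
def onz(s,u,v,z):
    c,d=ray(s,u,v); return c+d*(z-c[2])/d[2]
def deproj(s,u,v):
    c,d=ray(s,u,v); return c+d*s['z_map'][int(v),int(u)]
def cloud(s):
    v,u=np.mgrid[:400,:640]; z=s['z_map']
    p=np.stack([(u-s['cx'])/s['fx']*z,(v-s['cy'])/s['fy']*z,z],-1)
    return (p-s['t'])@s['R']
E
python3 - <<'E'
from h import *
for n in ('top','side'):
    s=snap(n); save(s,n+'1.png'); print(n,-s['R'].T@s['t'],s['R'][2],s['fx'])
    np.savez('/tmp/'+n+'.npz',**s)
print(robot.get_obs())
E
```

```text
pics
top [ 0.40185681 -0.01564974  1.32800319] [ 0.05709488 -0.00807573 -0.99833609] 397.88602866560717
side [-0.12994251  0.57307488  1.09062474] [ 0.47197177 -0.46446525 -0.74934283] 365.6914278809079
{'time': 0.1, 'joint_positions': array([-1.25510136e+00,  8.78968818e-02,  1.37204675e+00, -1.44412369e-05,
        1.68360041e+00, -1.03105102e-01]), 'qvel': array([ 0.00080033, -0.00076256, -0.00168048, -0.00125589, -0.00075415,
       -0.0006952 ]), 'joint_torque': array([ 1.89528953e-03, -3.41253090e+01, -3.03301299e+01,  7.18237599e-02,
        3.03916179e-02, -1.00293169e-04]), 'tool_pos': array([ 0.22350584, -0.50201888,  0.20444119]), 'ee_rot': array([-3.13965014e+00, -1.86566117e-04,  4.18798276e-01]), 'wrist_force': array([ 0.38894597,  0.75725547, -0.32754461]), 'wrist_torque': array([0.01867502, 0.02027497, 0.01697371]), 'finger_force': 0.0, 'width': 0.09397972235623048}
```

View pics/top1.png

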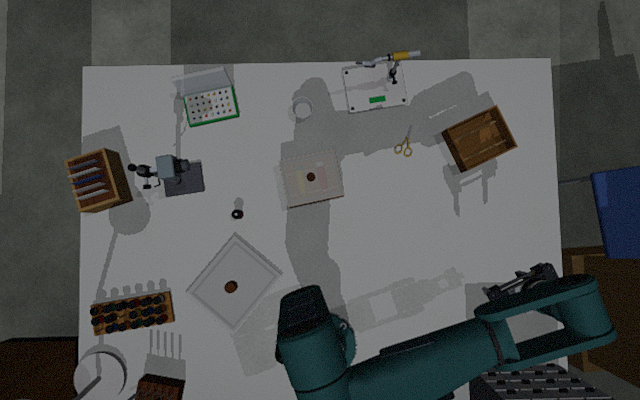

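View pics/side1.png

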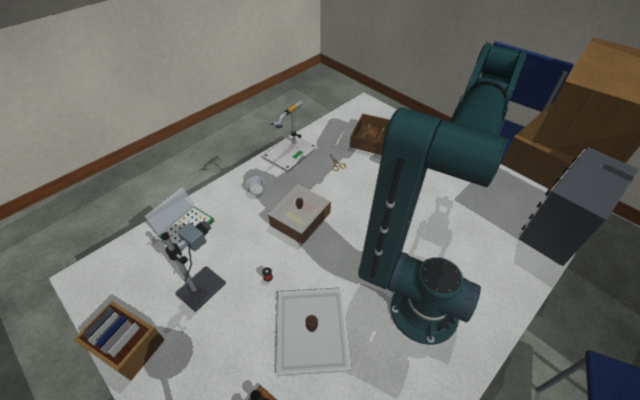

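The top view shows a lidded plywood box with its knob at (311,177) and an open box without a lid at (480,138). A larger lid with a knob lies at (231,286), and the demo camera is at (170,167) with its stand base at (184,178). The candidates are:
- **Drybox:** (311,177) or (480,138).
- **Lid:** (311,177) or the larger one at (231,286).

I choose the lidded box at (311,177), as it is nearer and carries the smaller lid. I'll check it in one close crop.

```bash
python3 - <<'E'
from h import *
T=dict(np.load('/tmp/top.npz'));S=dict(np.load('/tmp/side.npz'))
a=cv2.resize(T['color'][140:220,265:365],None,fx=4,fy=4,interpolation=cv2.INTER_CUBIC)
b=cv2.resize(S['color'][178:248,255:345],None,fx=4,fy=4,interpolation=cv2.INTER_CUBIC)
c=cv2.resize(T['color'][140:220,120:220],None,fx=3,fy=3,interpolation=cv2.INTER_CUBIC)
d=cv2.resize(S['color'][205:315,140:240],None,fx=2.4,fy=2.4,interpolation=cv2.INTER_CUBIC)
o=np.zeros((600,800,3),np.uint8)
for im,(y,x) in ((a,(0,0)),(b,(0,420)),(c,(330,0)),(d,(320,420))): o[y:y+im.shape[0],x:x+im.shape[1]]=im[:600-y,:800-x]
cv2.imwrite('pics/crop1.png',o[:,:,::-1])
C=cloud(T);CS=cloud(S)
for n,s,(u,v) in (('knobT',T,(311,177)),('knobS',S,(299,203)),('box2',T,(480,138)),('biglid',T,(231,286)),('spool',T,(237,214)),('cup',T,(302,110))): print(n,deproj(s,u,v).round(3))
def rep(name,P,m):
    q=P[m]; 
    if len(q)<5: print(name,len(q));return
    r=cv2.minAreaRect((q[:,:2]*1000).astype(np.float32)); print(name,len(q),q.mean(0).round(4),q.min(0).round(3),q.max(0).round(3),np.round(r[0],1),np.round(r[1],1),round(r[2],1))
for nm,P in (('T',C),('S',CS)):
    near=(abs(P[...,0]-deproj(T,311,177)[0])<.15)&(abs(P[...,1]-deproj(T,311,177)[1])<.15)
    for lo,hi in ((.02,.058),(.058,.075),(.09,.13)): rep(nm+f'box{lo}',P,near&(P[...,2]>lo)&(P[...,2]<hi))
    cam=deproj(T,170,167)
    n2=(abs(P[...,0]-cam[0])<.13)&(abs(P[...,1]-cam[1])<.15)
    for lo,hi in ((.006,.02),(.1,.17),(.17,.2),(.2,.23),(.23,.26),(.26,.34)): rep(nm+f'cam{lo}',P,n2&(P[...,2]>lo)&(P[...,2]<hi))
E
```

```text
knobT [0.54  0.026 0.112]
knobS [0.535 0.033 0.102]
box2 [ 0.67 -0.54  0.01]
biglid [0.208 0.283 0.072]
spool [0.433 0.27  0.037]
cup [0.78  0.055 0.004]
Tbox0.02 38 [0.4696 0.0106 0.0396] [ 0.452 -0.078  0.021] [0.487 0.099 0.058] [469.5  10.8] [  0.5 180.1] 10.9
Tbox0.058 2660 [0.5434 0.0265 0.0684] [ 0.454 -0.076  0.06 ] [0.634 0.128 0.075] [544.5  26.4] [153.3 182.5] 10.9
Tbox0.09 64 [0.5431 0.0266 0.1064] [0.531 0.014 0.091] [0.556 0.038 0.115] [543.3  26.9] [25.3 23.8] 45.8
Tcam0.006 962 [0.5445 0.4313 0.0117] [0.43  0.248 0.006] [0.682 0.547 0.02 ] [555.8 398.3] [299.1 251.4] 89.5
Tcam0.1 3
Tcam0.17 21 [0.5419 0.4668 0.1877] [0.518 0.452 0.172] [0.556 0.474 0.2  ] [534.4 467. ] [39.  16.7] 21.5
Tcam0.2 24 [0.5382 0.435  0.2209] [0.506 0.387 0.201] [0.59  0.471 0.229] [548.2 431.5] [ 55.9 100.4] 18.3
Tcam0.23 357 [0.5488 0.416  0.2505] [0.504 0.354 0.23 ] [0.593 0.484 0.26 ] [551.9 419.4] [ 64.  134.6] 16.8
Tcam0.26 627 [0.5583 0.4225 0.2725] [0.528 0.356 0.26 ] [0.593 0.488 0.325] [558.4 422.6] [ 62.  133.7] 9.8
Sbox0.02 392 [0.499  0.0652 0.0392] [ 0.45  -0.079  0.02 ] [0.603
[... 209 characters left out ...]
0.091] [0.555 0.041 0.114] [543.5  27.7] [26.  22.6] 62.3
Scam0.006 1037 [0.5496 0.4506 0.012 ] [0.428 0.248 0.006] [0.679 0.545 0.02 ] [550.9 398.7] [310.4 234.8] 86.0
Scam0.1 83 [0.543  0.4758 0.1412] [0.518 0.466 0.101] [0.555 0.49  0.169] [534.6 476.6] [18.8 37.6] 76.3
Scam0.17 45 [0.5374 0.4708 0.184 ] [0.516 0.452 0.171] [0.551 0.482 0.199] [532.5 469.4] [43.5 18.1] 30.0
Scam0.2 64 [0.5354 0.4421 0.2202] [0.521 0.389 0.2  ] [0.556 0.489 0.23 ] [539.  439.2] [34.1 98.5] 3.4
Scam0.23 465 [0.5412 0.4318 0.2477] [0.504 0.355 0.23 ] [0.586 0.491 0.26 ] [555.5 423.1] [ 66.5 136.9] 21.3
Scam0.26 529 [0.555  0.4309 0.2741] [0.526 0.358 0.26 ] [0.594 0.489 0.323] [558.8 423.5] [ 63.5 132.4] 7.9
```

View pics/crop1.png

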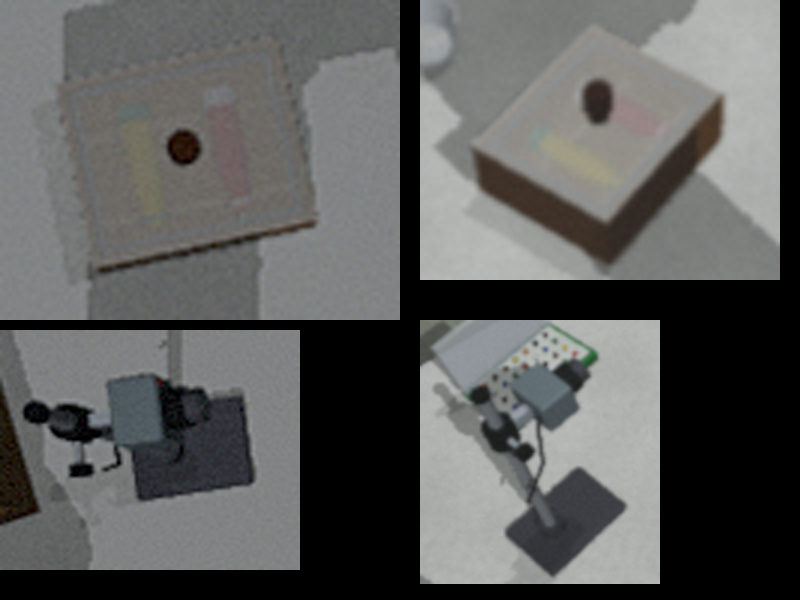

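The crop confirms it. The lidded box holds the yellow popper on the left (+y side) and the red one on the right (-y side). Both noses point up in the picture (+x), and the box yaw is about 10.9°. The camera looks towards the right (about -y). Next I'll measure the camera pose.

```bash
python3 - <<'E'
from h import *
T=dict(np.load('/tmp/top.npz'));S=dict(np.load('/tmp/side.npz'))
for nm,s,(x0,y0,x1,y1) in (('T',T,(150,145,212,205)),('S',S,(165,262,232,315))):
    P=cloud(s); c=s['color'].astype(int)
    roi=np.zeros((400,640),bool); roi[y0:y1,x0:x1]=1
    print(nm,'base col',c[185,190] if nm=='T' else c[290,205])
    m=roi&(c.max(-1)<95)&(P[...,2]<.025)
    q=np.array([onz(s,u,v,.012)[:2]*1000 for v,u in zip(*np.nonzero(m))],np.float32)
    # keep main blob
    lab,n=None,cv2.connectedComponentsWithStats(m.astype(np.uint8))
    k=1+n[2][1:,4].argmax(); q=np.array([onz(s,u,v,.012)[:2]*1000 for v,u in zip(*np.nonzero(n[1]==k))],np.float32)
    print(' base',len(q),cv2.minAreaRect(q))
for nm,s in (('T',T),('S',S)):
    P=cloud(s); c=s['color'].astype(int)
    n2=(P[...,0]>.49)&(P[...,0]<.62)&(P[...,1]>.33)&(P[...,1]<.52)&(P[...,2]>.15)&(P[...,2]<.35)
    g=n2&(c.max(-1)>75)&(c[...,2]>c[...,0]+8)
    q=P[g]; print(nm,'grey',len(q),np.percentile(q[:,2],[2,10,50,90,98]).round(3))
    zt=np.median(q[:,2]); t=q[abs(q[:,2]-zt)<.006]; print('  top',len(t),t.mean(0).round(4),cv2.minAreaRect((t[:,:2]*1000).astype(np.float32)))
    b=n2&(c.max(-1)<60)&(P[...,1]<t[:,1].min()+.005); q=P[b]; print('  barrel',len(q),q.mean(0).round(3),q.min(0).round(3),q.max(0).round(3))
    print(np.percentile(q[:,1],[1,3,5]))
    print(cv2.minAreaRect((q[:,:2]*1000).astype(np.float32)))
E
```

```text
T base col [55 53 57]
 base 855 ((554.5115966796875, 454.6924133300781), (101.95314025878906, 134.32952880859375), 7.797384262084961)
S base col [53 53 59]
 base 1013 ((552.312744140625, 454.52569580078125), (102.76844024658203, 127.85372924804688), 7.627260208129883)
T grey 386 [0.246 0.254 0.267 0.27  0.272]
  top 340 [0.559  0.4119 0.2675] ((559.3630981445312, 412.1867980957031), (57.590782165527344, 44.57033157348633), 7.6062116622924805)
  barrel 229 [0.561 0.376 0.255] [0.532 0.354 0.228] [0.589 0.393 0.269]
[0.35460796 0.35534726 0.35606908]
((560.9385375976562, 373.46331787109375), (57.76267623901367, 38.78110885620117), 1.0186057090759277)
S grey 541 [0.194 0.236 0.265 0.269 0.283]
  top 308 [0.5565 0.4132 0.2667] ((556.4389038085938, 433.2352294921875), (61.50665283203125, 92.98126220703125), 7.907923698425293)
  barrel 69 [0.556 0.376 0.255] [0.545 0.362 0.238] [0.571 0.387 0.265]
[0.36507552 0.36656651 0.36722513]
((558.8366088867188, 375.73095703125), (24.635713577270508, 19.52297592163086), 20.0800838470459)
```

Results:
- **Box:** centre (0.5445, 0.026), yaw 10.9°.
- **Lens:** about (0.5665, 0.3575, 0.243).
- **Focus:** about (0.584, 0.229, 0.243), with the popper yaw at 7.7° there.

I'll approach the knob now, turning the tool to the box yaw first.

```bash
cat >> h.py <<'E'
from scipy.spatial.transform import Rotation as Ro
def go(p,yaw):
    o=robot.get_obs(); R=Ro.from_euler('xyz',o['ee_rot'])
    G=Ro.from_euler('xyz',[np.pi,0,np.radians(yaw)])
    d=np.array(p)-o['tool_pos']
    print('t',o['time'],'pos',np.round(o['tool_pos'],4),'rpy',np.degrees(o['ee_rot']).round(2),'turn',np.degrees((R.inv()*G).as_rotvec()).round(2),'shift now',R.inv().apply(d).round(4),'shift after turn',G.inv().apply(d).round(4),'w',round(o['width'],4),'ff',o['finger_force'],'F',np.round(o['wrist_force'],1))
E
python3 -m crank '[[0.3,[0,0,0],[0,0,6.55]],[0.3,[0,0,0],[0,0,6.55]],[0.3,[0.03,-0.033,0],[0,0,0]],[0.3,[0.03,-0.033,0],[0,0,0]],[0.3,[0.03,-0.033,0],[0,0,0]],[0.3,[0.03,-0.033,0],[0,0,0]],[0.3,[0.03,-0.033,0],[0,0,0]],[0.3,[0.03,-0.033,0],[0,0,0]]]'
python3 -m crank '[[0.3,[0.03,-0.033,0],[0,0,0]],[0.3,[0.03,-0.033,0],[0,0,0]],[0.3,[0.03,-0.033,0],[0,0,0]],[0.3,[0.03,-0.033,0],[0,0,0]],[0.3,[0.03,-0.033,0],[0,0,0]],[0.3,[0.03,-0.033,0],[0,0,0]],[0.3,[0.02,-0.025,0],[0,0,0]],[0.3,[0,0,0],[0,0,0]]]'
python3 - <<'E'
from h import *
go([.5435,.027,.074],10.9)
E
```

```text
time: 0.9
tool_pos: [0.3634, -0.2722, 0.205]
ee_rot: [-3.141, 0.0, 0.19]
wrist_force: [0.1, -1.3, -0.6]
width: 0.066
finger_force: 0.0
time: 1.7
tool_pos: [0.518, -0.0139, 0.2044]
ee_rot: [-3.14, 0.001, 0.196]
wrist_force: [-1.3, -0.1, -0.3]
width: 0.0654
finger_force: 0.0
t 1.7 pos [ 0.518  -0.0139  0.2044] rpy [-1.799e+02  6.000e-02  1.121e+01] turn [-0.1   0.07  0.31] shift now [ 0.0331 -0.0349  0.1304] shift after turn [ 0.0328 -0.0353  0.1304] w 0.0654 ff 0.0 F [-1.3 -0.1 -0.3]
```

```bash

python3 -m crank '[[0.3,[0.016,-0.018,0.01],[0,0,0]],[0.3,[0.017,-0.017,0.02],[0,0,0]],[0.3,[0,0,0.02],[0,0,0]],[0.3,[0,0,0],[0,0,0]]]'
python3 - <<'E'
from h import *
go([.5435,.027,.075],10.9)
s=snap('side'); save(s,'side2.png')
E
```

```text
time: 2.1
tool_pos: [0.5405, 0.0229, 0.1515]
ee_rot: [-3.14, 0.008, 0.19]
wrist_force: [-0.5, 0.1, -0.3]
width: 0.0657
finger_force: 0.0
t 2.1 pos [0.5405 0.0229 0.1515] rpy [-179.93    0.46   10.9 ] turn [-0.07  0.46 -0.  ] shift now [ 0.0043 -0.0033  0.0765] shift after turn [ 0.0037 -0.0034  0.0765] w 0.0657 ff 0.0 F [-0.5  0.1 -0.3]
```

View pics/side2.png

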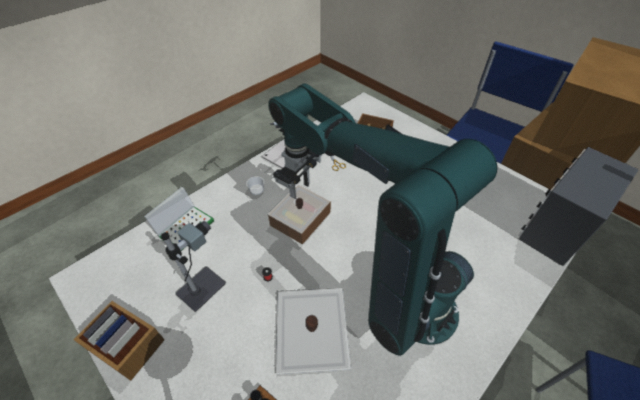

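The gripper is centred just above the knob at (299,203). I'll descend and grip.

```bash

python3 -m crank '[[0.3,[0.002,-0.002,0.02],[0,0,0]],[0.3,[0,0,0.02],[0,0,0]],[0.3,[0,0,0.02],[0,0,0]],[0.3,[0,0,0.01],[0,0,0]],[0.3,[0,0,0],[0,0,0]],[0.3,[0,0,0],[0,0,0]]]'
python3 - <<'E'
from h import *
go([.5435,.027,.075],10.9)
E
```

```text
time: 2.75
tool_pos: [0.5452, 0.0252, 0.0868]
ee_rot: [3.141, -0.002, 0.189]
wrist_force: [0.8, -0.1, -0.7]
width: 0.0657
finger_force: 0.0
t 2.75 pos [0.5452 0.0252 0.0868] rpy [ 1.7996e+02 -1.0000e-01  1.0860e+01] turn [ 0.04 -0.1  -0.04] shift now [-0.0014 -0.0021  0.0118] shift after turn [-0.0014 -0.0021  0.0118] w 0.0657 ff 0.0 F [ 0.8 -0.1 -0.7]
```

```bash

python3 -m crank '[[0.3,[-0.001,-0.002,0.012],[0,0,0]],[0.3,[0,0,0],[0,0,0]],[0.9,[0,0,0],[0,0,0]],[0.9,[0,0,0],[0,0,0]],[0.9,[0,0,0],[0,0,0]],[0.9,[0,0,0],[0,0,0]]]'
python3 - <<'E'
from h import *
go([.5435,.027,.075],10.9)
E
```

```text
time: 3.35
tool_pos: [0.5435, 0.0275, 0.0738]
ee_rot: [3.141, -0.001, 0.19]
wrist_force: [0.6, -0.2, 0.0]
width: 0.037
finger_force: 0.0
t 3.35 pos [0.5435 0.0275 0.0738] rpy [ 1.7999e+02 -3.0000e-02  1.0900e+01] turn [ 0.01 -0.03 -0.  ] shift now [-0.0001  0.0005 -0.0012] shift after turn [-0.0001  0.0005 -0.0012] w 0.037 ff 0.0 F [ 0.6 -0.2  0. ]
```

```bash

python3 -m crank '[[0.9,[0,0,0],[0,0,0]],[0.9,[0,0,0],[0,0,0]],[0.9,[0,0,0],[0,0,0]],[0.9,[0,0,0],[0,0,0]]]'
python3 -m crank '[[0.9,[0,0,-0.006],[0,0,0]],[0.9,[0,0,-0.01],[0,0,0]],[0.9,[0,0,-0.02],[0,0,0]],[0.9,[0,0,-0.02],[0,0,0]],[0.9,[0,0,-0.02],[0,0,0]],[0.9,[0,0,-0.01],[0,0,0]],[0.9,[0,0,0],[0,0,0]]]'
python3 - <<'E'
from h import *
go([.42,-.20,.16],10.9)
s=snap('side'); save(s,'side3.png')
E
```

```text
time: 3.75
tool_pos: [0.5434, 0.0275, 0.0736]
ee_rot: [3.142, -0.0, 0.19]
wrist_force: [0.2, 0.5, 0.4]
width: 0.0263
finger_force: 30.0
time: 4.45
tool_pos: [0.5444, 0.0274, 0.1618]
ee_rot: [3.14, -0.004, 0.19]
wrist_force: [-0.6, 0.2, -2.2]
width: 0.0263
finger_force: 30.0
t 4.45 pos [0.5444 0.0274 0.1618] rpy [179.93  -0.24  10.89] turn [ 0.07 -0.24 -0.01] shift now [-0.1652  0.1998  0.0013] shift after turn [-0.1652  0.1998  0.0018] w 0.0263 ff 29.99953964492306 F [-0.6  0.2 -2.2]
```

View pics/side3.png

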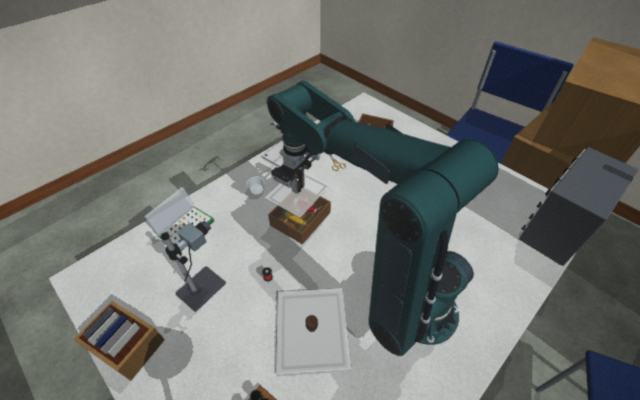

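The lid hangs from the gripper at about (300,190), and both poppers are still lying in the box at (300,215). I'll carry it to the free bench.

```bash

python3 -m crank '[[0.9,[-0.01,0.012,0],[0,0,0]],[0.9,[-0.018,0.022,0],[0,0,0]],[0.9,[-0.025,0.03,0],[0,0,0]],[0.9,[-0.03,0.036,0],[0,0,0]],[0.9,[-0.03,0.036,0],[0,0,0]],[0.9,[-0.025,0.03,0],[0,0,0]],[0.9,[-0.018,0.022,0],[0,0,0]],[0.9,[-0.01,0.012,0],[0,0,0]]]'
python3 -m crank '[[0.9,[0,0,0.01],[0,0,0]],[0.9,[0,0,0.02],[0,0,0]],[0.9,[0,0,0.025],[0,0,0]],[0.9,[0,0,0.025],[0,0,0]],[0.9,[0,0,0.02],[0,0,0]],[0.9,[0,0,0.01],[0,0,0]],[0.9,[0,0,0],[0,0,0]],[0.9,[0,0,0],[0,0,0]]]'
python3 - <<'E'
from h import *
go([.42,-.20,.0146],10.9)
s=snap('top'); save(s,'top4.png')
E
```

```text
time: 5.3
tool_pos: [0.4151, -0.2024, 0.1579]
ee_rot: [-3.141, 0.003, 0.187]
wrist_force: [0.8, 0.8, -2.0]
width: 0.0263
finger_force: 30.0
time: 6.1
tool_pos: [0.4183, -0.2001, 0.0497]
ee_rot: [3.141, -0.0, 0.191]
wrist_force: [0.1, -0.6, -1.1]
width: 0.0262
finger_force: 30.0
t 6.1 pos [ 0.4183 -0.2001  0.0497] rpy [ 1.7999e+02 -1.0000e-02  1.0920e+01] turn [ 0.01 -0.01  0.02] shift now [0.0017 0.0002 0.0351] shift after turn [0.0017 0.0002 0.0351] w 0.0262 ff 29.99958953645546 F [ 0.1 -0.6 -1.1]
```

View pics/top4.png

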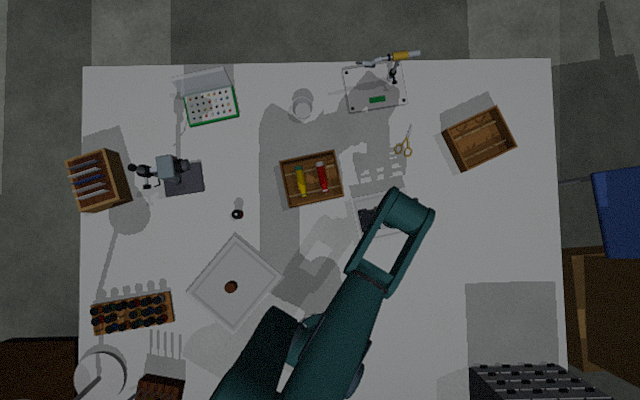

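The lid hovers over clear bench to the right of the box at about (375,215), clear of the box edge at (343,190). I'll lower it gently.

```bash

python3 -m crank '[[0.9,[0,0,0.01],[0,0,0]],[0.9,[0,0,0.01],[0,0,0]],[0.9,[0,0,0.006],[0,0,0]],[0.9,[0,0,0.003],[0,0,0]],[0.9,[0,0,0],[0,0,0]],[0.9,[0,0,0],[0,0,0]]]'
python3 - <<'E'
from h import *
go([.42,-.20,.0146],10.9)
E
```

```text
time: 6.75
tool_pos: [0.4182, -0.2004, 0.0206]
ee_rot: [3.141, -0.0, 0.19]
wrist_force: [0.2, 0.2, -2.4]
width: 0.0259
finger_force: 30.0
t 6.75 pos [ 0.4182 -0.2004  0.0206] rpy [ 1.7999e+02 -1.0000e-02  1.0890e+01] turn [ 0.01 -0.01 -0.01] shift now [ 0.0019 -0.      0.006 ] shift after turn [ 0.0019 -0.      0.006 ] w 0.0259 ff 29.999607082572766 F [ 0.2  0.2 -2.4]
```

```bash

for z in 0.002 0.002 0.001; do echo; done
python3 -m crank '[[0.9,[0,0,0.002],[0,0,0]],[0.9,[0,0,0.002],[0,0,0]],[0.9,[0,0,0.001],[0,0,0]],[0.9,[0,0,0],[0,0,0]]]'
python3 -m crank '[[0.9,[0,0,0.001],[0,0,0]],[0.9,[0,0,0],[0,0,0]]]'
```

```text
time: 7.15
tool_pos: [0.4179, -0.2002, 0.0153]
ee_rot: [-3.141, 0.0, 0.19]
wrist_force: [0.0, 0.1, -1.4]
width: 0.0262
finger_force: 30.0
time: 7.35
tool_pos: [0.4182, -0.2004, 0.0146]
ee_rot: [3.141, -0.0, 0.19]
wrist_force: [-0.8, 0.2, -0.9]
width: 0.0264
finger_force: 30.0
```

```bash

python3 -m crank '[[0.9,[0,0,0.0005],[0,0,0]],[0.9,[0,0,0],[0,0,0]]]'
python3 -m crank '[[0.9,[0,0,0.0005],[0,0,0]],[0.9,[0,0,0],[0,0,0]]]'
```

```text
time: 7.55
tool_pos: [0.4182, -0.2004, 0.0146]
ee_rot: [3.141, -0.0, 0.19]
wrist_force: [-1.4, 0.8, 2.8]
width: 0.0263
finger_force: 30.0
time: 7.75
tool_pos: [0.4182, -0.2004, 0.0146]
ee_rot: [3.141, -0.0, 0.19]
wrist_force: [-2.3, 1.8, 5.8]
width: 0.0263
finger_force: 30.0
```

Contact is made, at 6 N. I'll release, lift away and measure the red popper.

```bash

python3 -m crank '[[0.5,[0,0,0],[0,0,0]],[0.3,[0,0,0],[0,0,0]],[0.3,[0,0,0],[0,0,0]],[0.3,[0,0,0],[0,0,0]],[0.3,[0,0,-0.01],[0,0,0]],[0.3,[0,0,-0.03],[0,0,0]],[0.3,[0,0,-0.04],[0,0,0]],[0.3,[0,0,-0.04],[0,0,0]]]'
python3 -m crank '[[0.3,[0,0,-0.03],[0,0,0]],[0.3,[0,0,0],[0,0,0]]]'
python3 - <<'E'
from h import *
for n,(x0,y0,x1,y1) in (('top',(280,150,345,210)),('side',(265,180,335,245))):
    s=snap(n); c=s['color'].astype(int)
    if n=='top': save(s,'top5.png')
    m=(c[...,0]>60)&(c[...,0]>2.2*c[...,1])&(c[...,0]>2.2*c[...,2]); r=np.zeros_like(m); r[y0:y1,x0:x1]=1; m&=r
    q=np.argwhere(m)[:,::-1]; P=cloud(s)[m]; P=P[(P[:,2]>.03)&(P[:,2]<.07)]
    w=np.array([onz(s,u,v,.05)[:2]*1000 for u,v in q],np.float32)
    print(n,len(q),len(P),P.mean(0).round(4),np.percentile(P[:,2],[5,50,95]).round(4),cv2.minAreaRect(w)); print(w.mean(0)); print('fit',cv2.fitLine(w,cv2.DIST_L2,0,.01,.01).ravel())
go([.551,-.008,.15],10.9)
E
```

```text
time: 8.55
tool_pos: [0.4177, -0.2001, 0.1351]
ee_rot: [-3.141, 0.0, 0.19]
wrist_force: [0.6, -0.2, 0.1]
width: 0.0657
finger_force: 0.0
time: 8.75
tool_pos: [0.4208, -0.202, 0.1699]
ee_rot: [3.133, -0.009, 0.19]
wrist_force: [0.5, 0.0, 1.1]
width: 0.0661
finger_force: 0.0
top 157 150 [ 0.5449 -0.0081  0.0518] [0.0447 0.052  0.0571] ((538.904296875, -9.003910064697266), (85.789794921875, 22.809782028198242), 10.04819107055664)
[544.1898    -8.241457]
fit [ 9.8498672e-01  1.7263019e-01  5.4419006e+02 -8.2414608e+00]
side 83 83 [ 0.5414 -0.0056  0.0521] [0.0447 0.0521 0.0573] ((543.8123779296875, -7.374798774719238), (70.30980682373047, 23.0494327545166), 5.153292655944824)
[542.7367     -6.7593346]
fit [ 9.8930645e-01  1.4585188e-01  5.4273663e+02 -6.7593350e+00]
t 8.85 pos [ 0.4184 -0.2005  0.1643] rpy [ 1.7991e+02 -8.0000e-02  1.0890e+01] turn [ 0.09 -0.08 -0.01] shift now [ 0.1666 -0.164   0.0143] shift after turn [ 0.1666 -0.164   0.0143] w 0.0654 ff 0.0 F [-0.8 -0.2 -0.2]
```

View pics/top5.png

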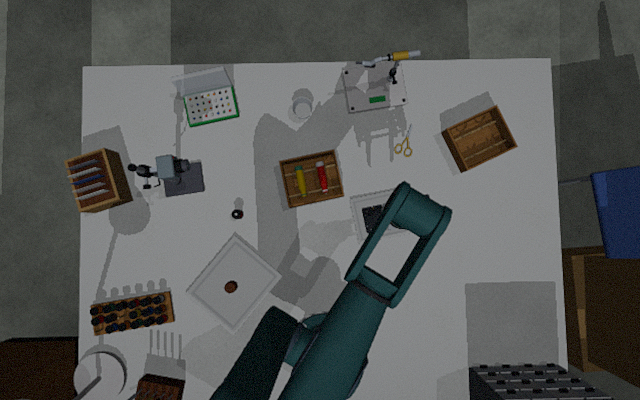

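The lid lies flat on the bench at about (378,215), and the red popper sits undisturbed in the box at (322,177), on the -y side. I'll move above it.

```bash

python3 -m crank '[[0.4,[0.012,-0.012,0],[0,0,0]],[0.4,[0.025,-0.025,0],[0,0,0]],[0.4,[0.032,-0.032,0],[0,0,0]],[0.4,[0.035,-0.035,0],[0,0,0]],[0.4,[0.03,-0.03,0],[0,0,0]],[0.4,[0.02,-0.02,0],[0,0,0]],[0.4,[0.01,-0.01,0.02],[0,0,0]],[0.4,[0,0,0.02],[0,0,0]]]'
python3 -m crank '[[0.4,[0,0,0.01],[0,0,0]],[0.4,[0,0,0],[0,0,0]],[0.4,[0,0,0],[0,0,0]]]'
python3 - <<'E'
from h import *
go([.551,-.0075,.0235],10.9)
E
```

```text
time: 9.65
tool_pos: [0.5481, -0.0061, 0.1209]
ee_rot: [-3.14, 0.002, 0.193]
wrist_force: [-0.4, 0.1, -0.9]
width: 0.0562
finger_force: 0.0
time: 9.95
tool_pos: [0.5477, -0.0086, 0.1131]
ee_rot: [-3.141, 0.001, 0.189]
wrist_force: [1.1, 0.6, 0.3]
width: 0.0566
finger_force: 0.0
t 9.95 pos [ 0.5477 -0.0086  0.1131] rpy [-1.7999e+02  6.0000e-02  1.0850e+01] turn [-0.01  0.06 -0.05] shift now [ 0.0036 -0.0005  0.0896] shift after turn [ 0.0035 -0.0005  0.0896] w 0.0566 ff 0.0 F [1.1 0.6 0.3]
```

```bash

python3 -m crank '[[0.4,[0.003,0,0.01],[0,0,0]],[0.4,[0,0,0.02],[0,0,0]],[0.4,[0,0,0.02],[0,0,0]],[0.4,[0,0,0.02],[0,0,0]],[0.4,[0,0,0.01],[0,0,0]],[0.4,[0,0,0],[0,0,0]],[0.4,[0,0,0],[0,0,0]]]'
python3 - <<'E'
from h import *
go([.551,-.0075,.0235],10.9)
E
```

```text
time: 10.65
tool_pos: [0.5517, -0.0079, 0.0343]
ee_rot: [3.141, -0.001, 0.19]
wrist_force: [0.4, -0.1, 0.4]
width: 0.0565
finger_force: 0.0
t 10.65 pos [ 0.5517 -0.0079  0.0343] rpy [ 1.7997e+02 -8.0000e-02  1.0880e+01] turn [ 0.03 -0.08 -0.02] shift now [-0.0006 -0.0005  0.0108] shift after turn [-0.0006 -0.0005  0.0108] w 0.0565 ff 0.0 F [ 0.4 -0.1  0.4]
```

```bash

python3 -m crank '[[0.4,[0,0,0.01],[0,0,0]],[0.4,[0,0,0],[0,0,0]],[0.9,[0,0,0],[0,0,0]],[0.9,[0,0,0],[0,0,0]],[0.9,[0,0,0],[0,0,0]],[0.9,[0,0,0],[0,0,0]],[0.9,[0,0,0],[0,0,0]],[0.9,[0,0,0],[0,0,0]]]'
python3 -m crank '[[0.9,[0,0,0],[0,0,0]],[0.9,[0,0,0],[0,0,0]]]'
```

```text
time: 11.45
tool_pos: [0.5511, -0.0072, 0.0237]
ee_rot: [-3.141, -0.0, 0.19]
wrist_force: [0.2, 2.7, 1.0]
width: 0.025
finger_force: 30.0
time: 11.65
tool_pos: [0.5511, -0.0072, 0.0237]
ee_rot: [-3.141, -0.0, 0.19]
wrist_force: [-1.4, 2.8, 1.5]
width: 0.0252
finger_force: 30.0
```

```bash

python3 -m crank '[[0.9,[0,0,-0.01],[0,0,0]],[0.9,[0,0,-0.02],[0,0,0]],[0.9,[0,0,-0.03],[0,0,0]],[0.9,[0,0,-0.035],[0,0,0]],[0.9,[0,0,-0.035],[0,0,0]],[0.9,[0,0,-0.035],[0,0,0]],[0.9,[0,0,-0.025],[0,0,0]],[0.9,[0,0,-0.01],[0,0,0]]]'
python3 -m crank '[[0.9,[0,0,0],[0,0,0]],[0.9,[0,0,0],[0,0,3.2]]]'
python3 - <<'E'
from h import *
go([.584,.229,.225],7.7)
E
```

```text
time: 12.45
tool_pos: [0.5524, -0.0085, 0.2277]
ee_rot: [3.138, -0.006, 0.19]
wrist_force: [-0.2, 0.5, -0.7]
width: 0.0251
finger_force: 30.0
time: 12.65
tool_pos: [0.5505, -0.0079, 0.2221]
ee_rot: [3.142, 0.002, 0.133]
wrist_force: [-0.5, 0.4, -0.8]
width: 0.025
finger_force: 30.0
t 12.65 pos [ 0.5505 -0.0079  0.2221] rpy [1.8e+02 1.2e-01 7.6e+00] turn [ 0.    0.12 -0.1 ] shift now [ 0.0645 -0.2304 -0.0031] shift after turn [ 0.065  -0.2303 -0.0029] w 0.025 ff 29.99813139438629 F [-0.5  0.4 -0.8]
```

```bash

python3 -m crank '[[0.9,[0.005,-0.015,0],[0,0,0]],[0.9,[0.008,-0.028,0],[0,0,0]],[0.9,[0.01,-0.035,0],[0,0,0]],[0.9,[0.012,-0.04,0],[0,0,0]],[0.9,[0.01,-0.04,0],[0,0,0]],[0.9,[0.008,-0.03,0],[0,0,0]],[0.9,[0.006,-0.018,0],[0,0,0]],[0.9,[0,-0.005,0],[0,0,0]]]'
python3 -m crank '[[0.9,[0,0,0],[0,0,0]],[0.9,[0,0,0],[0,0,0]]]'
python3 - <<'E'
from h import *
go([.584,.229,.225],7.7)
o=np.zeros((500,800,3),np.uint8)
for n in ('top','side'):
    s=snap(n); np.savez('/tmp/f'+n+'.npz',**s)
    if n=='top': a=s['color'][120:230,120:320]
    else: b=s['color'][160:290,140:330]
a=cv2.resize(a,(400,220));b=cv2.resize(b,(760,520))[:500,:]
cv2.imwrite('pics/f_side.png',b[:,:,::-1]);cv2.imwrite('pics/f_top.png',cv2.resize(a,(800,440))[:,:,::-1])
E
```

```text
time: 13.45
tool_pos: [0.5807, 0.2115, 0.2215]
ee_rot: [3.141, 0.003, 0.138]
wrist_force: [-0.1, 0.1, -0.1]
width: 0.025
finger_force: 30.0
time: 13.65
tool_pos: [0.5812, 0.2081, 0.2232]
ee_rot: [3.141, 0.001, 0.133]
wrist_force: [-0.3, -0.4, 0.1]
width: 0.0252
finger_force: 30.0
t 13.65 pos [0.5812 0.2081 0.2232] rpy [1.7995e+02 3.0000e-02 7.6300e+00] turn [ 0.05  0.03 -0.07] shift now [ 0.0055 -0.0203 -0.0018] shift after turn [ 0.0055 -0.0203 -0.0018] w 0.0252 ff 29.9997478723526 F [-0.3 -0.4  0.1]
```

View pics/f_side.png

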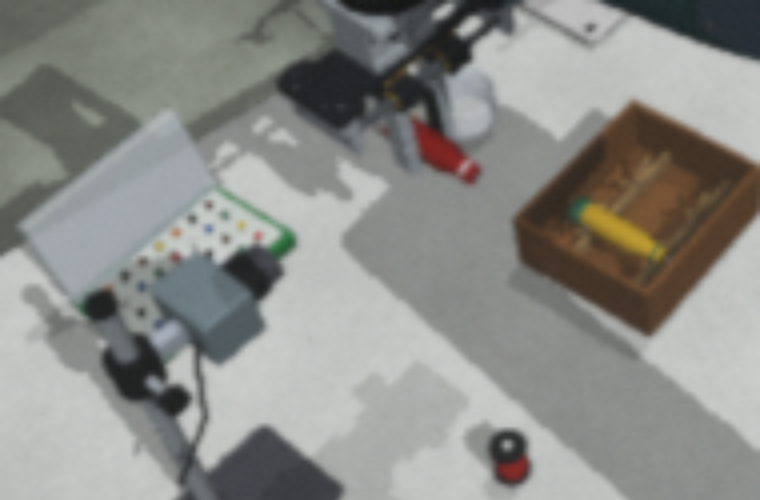

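View pics/f_top.png

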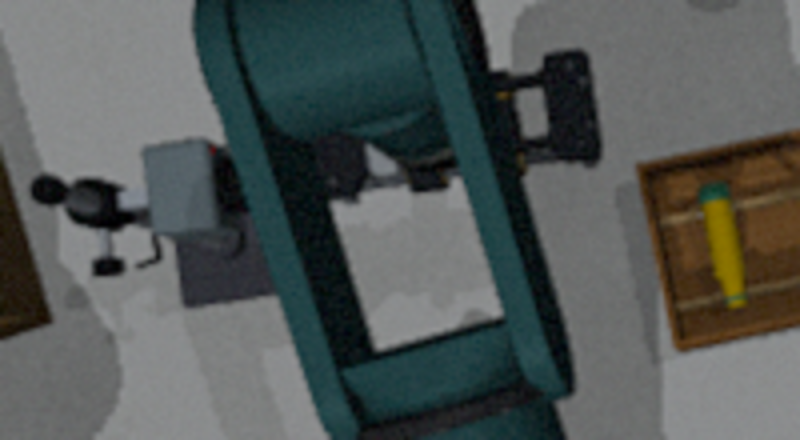

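The popper is held at about (252,196) in the side view, with its tail towards the robot and its nose away. The box keeps the yellow popper, and the camera is clear. Next I'll check the tail-end position and the lens height.

```bash
python3 - <<'E'
from h import *
s=dict(np.load('/tmp/fside.npz')); c=s['color'].astype(int); P=cloud(s)
r=np.zeros((400,640),bool); r[185:210,235:265]=1
m=r&(c[...,0]>60)&(c[...,0]>1.7*c[...,1]); q=P[m]; q=q[(q[:,2]>.15)&(q[:,2]<.3)]
x=np.array([np.cos(np.radians(7.63)),np.sin(np.radians(7.63)),0]);y=np.array([-x[1],x[0],0])
t=np.array([.5812,.2081,.2232+.019])
l=(q-t)@x; print(len(q),'along',np.percentile(l,[0,5,25,50,100]).round(4),'lat',np.percentile((q-t)@y,[0,50,100]).round(4),'z',np.percentile(q[:,2],[0,50,100]).round(4))
for a,b in ((-.05,-.033),(-.022,-.012)):
    k=(l>a)&(l<b); print(a,k.sum(),((q-t)@y)[k].min().round(4),((q-t)@y)[k].max().round(4),q[k,2].max().round(4))
# red mask + white band silhouettes: pixels
print(c[196:208,250:266].max(-1))
# barrel heights, both views (start pictures)
for f in ('/tmp/top.npz','/tmp/side.npz'):
    s=dict(np.load(f));P=cloud(s);c=s['color']
    ex=np.array([-.134,.991,0]);L=np.array([.5665,.3575,.2435]);d=P-L;a=d@ex;b=d@np.array([-.991,-.134,0])
    for lo,hi in ((-.004,.012),(.012,.026),(.04,.07)):
        k=(a>lo)&(a<hi)&(abs(b)<.05)&(d[...,2]>-.03)&(d[...,2]<.05)
        z=P[k][:,2];bb=b[k]; 
        if len(z)>4: print(f,lo,len(z),np.percentile(z,[50,90,97]).round(4),'b',np.percentile(bb,[2,50,98]).round(4),'z near b=0',np.sort(z[abs(bb)<.005])[-5:].round(4))
    k=(abs(b)<.03)&(abs(d[...,2])<.03); print('amin',np.sort(a[k])[:12].round(4))
E
```

```text
96 along [-0.0533 -0.0525 -0.0319 -0.0233  0.0084] lat [-0.0116  0.0018  0.0115] z [0.2362 0.2512 0.2576]
-0.05 13 -0.0092 0.0079 0.252
-0.022 19 -0.0098 0.011 0.257
[[123 113 107  98  93 101 108 112 112 114 125 133 140 141 138 142]
 [124 122 121 109  96  95 106 112 118 125 135 139 140 139 141 139]
 [125 126 127 121 109 104 107 121 128 135 139 140 139 141 139 140]
 [121 129 128 130 123 124 124 130 134 137 140 138 141 139 140 140]
 [115 119 127 129 132 147 161 153 133 132 138 140 139 138 142 136]
 [ 99 108 116 124 136 166 174 152 129 124 131 138 139 140 143 142]
 [ 90  92  98 112 140 165 161 141 119 109 124 137 139 140 141 144]
 [119 112 109 109 125 138 137 120 110 105 122 138 141 141 141 141]
 [138 132 130 127 119 115 116 108 100 114 131 140 141 141 141 141]
 [139 140 140 135 129 120 112 106 110 126 137 141 140 142 139 141]
 [141 142 141 142 136 133 129 128 129 135 139 138 140 140 140 140]
 [141 140 138 141 141 139 138 138 141 140 137 139 142 142 144 143]]
/tmp/top.npz -0.004 86 [0.2555 0.2614 0.2619] b [-0.0147  0.0002  0.0141] z near b=0 [0.2618 0.2619 0.2619 0.262  0.2626]
/tmp/to
[... 157 characters left out ...]
] b [-0.03    0.0027  0.0297] z near b=0 [0.2703 0.2705 0.2707 0.2709 0.2718]
amin [-0.0018 -0.0018 -0.0018 -0.0017 -0.0017 -0.0016 -0.0016 -0.0016 -0.0016
 -0.0015 -0.0014 -0.0014]
/tmp/side.npz -0.004 50 [0.2554 0.2603 0.2609] b [-0.0102  0.0081  0.015 ] z near b=0 [0.2597 0.2604 0.2606 0.2611 0.262 ]
/tmp/side.npz 0.012 61 [0.2578 0.2627 0.2636] b [-0.0132  0.0093  0.0171] z near b=0 [0.2629 0.2629 0.2633 0.2634 0.2644]
/tmp/side.npz 0.04 293 [0.2662 0.2687 0.2696] b [-0.0302  0.0155  0.0301] z near b=0 [0.2689 0.2691 0.2692 0.2699 0.2705]
amin [-2.2312e+00 -2.2280e+00 -2.2226e+00 -2.2191e+00 -2.2139e+00 -2.2137e+00
 -2.2135e+00 -2.2104e+00 -1.1000e-03 -6.0000e-04 -5.0000e-04 -4.0000e-04]
```

The lens height is 0.2445 and the popper sits about 1.5 mm tailwards in the grip. The TCP target is therefore (0.5855, 0.2282, 0.226).

```bash

python3 -m crank '[[0.9,[0.004,-0.01,-0.002],[0,0,0]],[0.9,[0.003,-0.008,-0.001],[0,0,0]],[0.9,[0,-0.002,0],[0,0,0]],[0.9,[0,0,0],[0,0,0]],[0.9,[0,0,0],[0,0,0]],[0.9,[0,0,0],[0,0,0]]]'
python3 - <<'E'
from h import *
go([.5855,.2282,.226],7.7)
E
```

```text
time: 14.35
tool_pos: [0.5855, 0.23, 0.2264]
ee_rot: [3.141, 0.0, 0.134]
wrist_force: [1.3, -0.2, -0.5]
width: 0.0249
finger_force: 30.0
t 14.35 pos [0.5855 0.23   0.2264] rpy [1.7999e+02 1.0000e-02 7.6900e+00] turn [ 0.01  0.01 -0.01] shift now [-0.0002  0.0018  0.0004] shift after turn [-0.0002  0.0018  0.0004] w 0.0249 ff 29.999867230653763 F [ 1.3 -0.2 -0.5]
```

```bash

python3 -m crank '[[0.9,[0,0.002,0],[0,0,0]],[0.9,[0,0,0],[0,0,0]],[0.9,[0,0,0],[0,0,0]],[0.9,[0,0,0],[0,0,0]]]'
python3 - <<'E'
from h import *
s=snap('side'); c=s['color'].astype(int); P=cloud(s)
go([.5855,.2282,.226],7.7)
x=np.array([.991,.134,0]);y=np.array([-.134,.991,0]);f=np.array([.584,.228,.2445])
d=P-f; m=(c[...,0]>60)&(c[...,0]>1.7*c[...,1])&(np.linalg.norm(d,axis=-1)<.08)
l=d[m]@x; b=d[m]@y; z=d[m][:,2]
print(m.sum(),'tail',np.sort(l)[:6].round(4),'body lat',b[l>-.022].min().round(4),b[l>-.022].max().round(4),'ztop',np.sort(z)[-4:].round(4))
E
```

```text
time: 14.75
tool_pos: [0.5858, 0.228, 0.2264]
ee_rot: [3.142, -0.0, 0.134]
wrist_force: [-0.6, 0.1, 0.0]
width: 0.0251
finger_force: 30.0
t 14.8 pos [0.5858 0.228  0.2265] rpy [180.    -0.     7.69] turn [ 0.   -0.   -0.01] shift now [-0.0003 -0.0002  0.0005] shift after turn [-0.0003 -0.0002  0.0005] w 0.0251 ff 29.999798834323883 F [-0.5 -0.  -0.3]
103 tail [-0.0544 -0.0511 -0.0509 -0.0508 -0.0507 -0.0505] body lat -0.0101 0.0107 ztop [0.014  0.0148 0.016  0.0164]
```

The tail reads -50.7 mm, the lateral offset is 0 and the top is about +13 to 14 mm, so the popper is on target. I'll hand in.

```bash
python3 -c "
from bench import robot
print(robot.close_job())"
```

```text
the job is handed in; nothing more can be done
None
```

The job is handed in: the lid lies flat on the bench right of the box, and the red popper is held level at the focus point with its nose to the camera's left, within about 1–2 mm by my measurements; no verdict was returned.

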